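Feed a scarfed slat home under the jig's hold-down spring

ROBOT

A 6-joint arm with a two-finger parallel gripper is mounted at the origin on the work surface. World frame = base frame: x ahead of the robot, y to its left, z up, the work surface at z = 0. Lengths are in m, angles in rad, forces in N, time in s.
With the tool pointing down it reaches from about 0.275 to 0.875 m from the base axis. Payload 12.5 kg.
Tool frame: the origin (TCP) lies at the very end of the fingers, on their centre line; the grasp point (between the pads) lies 19 mm behind it; x points along the fingers, y is the direction in which the jaws open and shut, and the axes are right-handed (so a half turn about x gives the same grasp; the last joint's range is limited). The gripper opens to 85 mm and grips with 20 to 120 N. Pads are 22 mm wide; open, the fingers measure 114 mm over their backs; the gripper's body (76 mm by 85 mm) begins 54 mm behind the grasp point. The pads swing forward as they close: fully open they stand 13 mm farther back than shut.
Start: joints at [-1.416, 0.351, 1.652, -0, 1.139, -0.085], TCP at [0.131, -0.534, 0.2] pointing down, gripper open.
Joint ranges: [-2.75, 2.75], [-0.79, 2.1], [0.01, 2.65], [-1.57, 4.71], [0.07, 3.14], [-2.87, 2.87]. Speed limits (rad/s): [2.22, 2.22, 2.79, 3.14, 3.14, 3.14].

INTERFACE

Orientations are given as a 3x3 rotation matrix whose columns are the frame's x, y, z axes.
In Python, from bench import manip gives the robot as it stands. Calls block until the motion is done:
- manip.move_ptp(position, orientation): joint-space move of the TCP to a pose.
- manip.move_l(position, attitude=None, max_speed=0.15): straight line of the TCP; attitude=None keeps the orientation; max_speed is the mean speed in m/s.
- manip.move_j(angles): joint-space move.
- manip.set_gripper(opening, effort=None): opening from 0.0 (shut) to 1.0 (fully open); effort is the grip in N (None keeps the last); returns when the fingers have stopped.
- manip.dwell(seconds).
- manip.inverse_kinematics(position, orientation): joint angles nearest the present ones, or None.
- manip.grab_frame(name): name is "side" or "top" or "wrist"; returns (picture, depth): 480x640x3 uint8, red, green, blue; 480x640 float32, m along the optical axis (not along the pixel's ray), 0 where there is no reading.
- manip.get_calibration(name): a dict with "camera_matrix" (3x3 intrinsics, pixels), "R" (3x3) and "t" (3): a world point X has camera coordinates R X + t. Camera axes: x right, y down, z forward; pixel columns grow to the right and rows downward; lengths in m; the calibration is good to about 2 mm. The wrist camera is an equidistant fisheye: a pixel r from the principal point sees the ray r / f radians off the axis. A picture is of the moment at which its call begins: read the wrist's pose just before it. get_calibration takes no time and is no camera call; for the wrist camera it gives the pose at the moment of the call.
A pose or a line that the arm cannot do raises manip.Unreachable and nothing moves.
- manip.sign_off(): hands the job in, once; it reports no verdict.
Trained networks look in the newest picture that a camera, given by its name, has taken for a name from the list of things; names that differ only in an ending like _2 or _b are one class to them, and where a whole thing is asked for, a point or a joint stands for the part that bears it (a point fixed in the world has none). Each returns a list of dicts, best first, with "confidence" (0 to 1); they miss things now and then, are a little off and sometimes report something else, mostly with a low value. They report only what shows in the picture. A call takes as long as a camera call.
- manip.look_for(camera, name): "at" ([x, y, z] in m, in world coordinates, good to about 4 mm: the middle of the surface that is visible of it).
Readings, each from a call of its own:
- manip.current_time(): time.
- manip.current_qpos(): joint angles.
- manip.current_joint_vel(): joint speeds.
- manip.current_joint_torque(): joint torques, N m.
- manip.current_ee_pos(): TCP position.
- manip.current_tcp_rot(): TCP orientation.
- manip.current_force(): force on the tool from outside, world axes, zero at the start.
- manip.current_ft_torque(): the same for the moment, N m.
- manip.current_grip_width(): opening from 0.0 (shut) to 1.0 (fully open).
Only numpy, scipy, OpenCV 4.12 (cv2) and the standard library are available. Lean on these libraries where they do the work, as an engineer would, in place of code of your own. Each camera call takes 0.05 s, during which the arm holds its last target.

TASK

Load the scarfed slat into the jig for routing: with the fingertips on its flat top, press it down hard against the bed and slide it forward under the spring hold-down until its square end is fully home against the end stop, then take the hand away. Do not lift the slat, keep off its thin bevelled rear end and do not touch the spring - the slat must lift it by itself. Leave the other tools on the bench where they are.

Things in the scene. Friction and masses are not known exactly. Their poses are not given: they have to be found in the camera images.
- jig_bed (a point): Point on top of the scarfing jig's bed, on its centre line, 24 mm above the bench; x along the bed in the feed direction (to spring and stop), y across, z up. The jig: plywood board 590 x 160 x 18 mm fixed to the bench, from x -280 to +310 mm here, at another place and angle each time. Slick black bed between two dark guide strips 64 mm apart, 14 mm wide, 12 mm high above the bed.
- ramps (a point): Point on the bed's centre line (axes as jig_bed) mid-way between two dark sloping side ramps for a router sled. They lie outside the guide strips, 47 to 65 mm either side of the centre line, 120 mm long (60 mm before and after this point), and rise along x from 5.5 to 23.5 mm above the bed (9.5 mm above the slat's top).
- bridge (a point): Centre of the top of the bar that bridges the bed near the stop, 42 mm above the bed, 236 mm ahead of jig_bed (axes as jig_bed). Bar 32 x 150 mm on two posts; black knobs on it up to 61 mm above the bed. It carries the hold-down spring.
- jig_stop (a point): Foot of the face of the end stop, on the bed's top and centre line, 260 mm ahead of jig_bed, same axes. The stop is a dark wooden block 94 mm wide, 36 mm high above the bed.
- spring_toe (a point): Middle of the free end (toe) of the hold-down spring; axes as jig_bed at rest. At rest 112 mm ahead of jig_bed, 24 mm above the bed; rises about 10 mm when the slat lies under the spring.
- leaf: The hold-down spring: bright steel leaf 40 mm wide, 2 mm thick. Origin at its clamped end under the bridge bar, 230 mm ahead of jig_bed. It slopes down towards the open end to its lowest part, 162 to 178 mm ahead of jig_bed and only 7.5 mm above the bed, then turns up to the toe. The 14 mm slat must lift it: it presses down with 3 N rising to 10 N. The turned-up slope resists most.
- slat_front (a point): Foot of the slat's square leading end, mid-width, on its underside; x forward along the slat, z up. Home is when it reaches jig_stop. Pale wood, 0.13 to 0.21 kg, 60 wide, 14 thick, 330 mm long: 250 mm of full thickness behind this end, then an 80 mm scarf (bevel). It starts flat on the bed between the guide strips, this end 150 to 200 mm short of the stop.
- slat_top (a point): Point on the slat's flat top, mid-width, 125 mm behind the square end, axes as slat_front; the flat top runs 125 mm ahead and behind. Timber grips fingertips well (friction about 0.8), bed and spring are slick (about 0.25); drive it by pressing down with some 15 to 20 N: a light touch slips. With the slat home the toe is 23 mm behind this point, so press about 75 mm behind it.
- scarf: The scarf of the slat, fixed to it: the sloping bevel and feather edge that begins 250 mm behind the square end and ends 330 mm behind it. Its frame is that of slat_top but on the underside. Fragile, not to be touched.
- chisel: Bystander: wood-handled bench chisel, 240 mm long, 28 mm high, lying beside the jig; origin under its middle.
- cork_block: Bystander: cork sanding block 110 x 60 x 38 mm close beside the jig; origin at the centre of its underside.
- offcut: Bystander: plywood offcut 120 x 45 x 18 mm beside the jig; origin at the centre of its underside.
- tape_roll: Bystander: roll of masking tape lying flat, 96 mm across, 25 mm high; origin at the centre of its underside.
- pencil_tin: Bystander: steel tin of pencils, 72 mm across, 100 mm high (pencils to 180 mm); origin at the centre of its underside.
- glue_bottle: Bystander: white glue bottle, 54 mm across, 130 mm high, standing; origin at the centre of its underside.
- f_clamp: Bystander: F-clamp lying flat, 245 mm long, 80 mm wide, 24 mm high; origin under the middle of its bar.

How it is judged:
On the way, in this order (a step that is already met when the one before it is completed fails the run):
1. pressed down by the fingers (over 5 N), the slat slides under the spring and lifts it, its square end well past the spring's lowest part (x of slat_front in the frame of jig_stop above -0.07 m and z of spring_toe in the frame of jig_bed above 0.028 m and contact force between the fingers and slat above 5 N), for 0.05 s.
2. the slat's square end is home against the stop (x of slat_front in the frame of jig_stop above -0.004 m), for 0.1 s.
At the end, for the whole second after the job is handed in: The slat lies flat on the bed (tilt under 0.04 rad), between the guide strips, its square end within 4 mm of the end stop, the hold-down spring resting on its top (its toe raised over 4 mm), at rest (x of slat_front in the frame of jig_stop above -0.004 m and y of slat_front in the frame of jig_stop between -0.004 and 0.004 m and angle between the x axis of slat_front and the x axis of jig_stop, either way round below 0.06 rad and angle between slat_front's own z axis and vertical below 0.04 rad and z of slat_front in the frame of jig_stop below 0.003 m and z of spring_toe in the frame of jig_bed above 0.028 m and linear speed of scarf below 0.01 m/s); the robot touches nothing.
It fails at once if the scarf (bevel or feather edge) is touched with more than 1 N (contact force between any of the fingers, the arm and scarf above 1 N).
It fails at once if the hand touches the spring with more than 2 N (contact force between any of the fingers, the arm and leaf above 2 N).
It fails at once if the slat is lifted off the bed (over 10 mm) or tipped (over 0.15 rad) (z of slat_top in the frame of jig_bed above 0.024 m or angle between slat_front's own z axis and vertical above 0.15 rad).
It fails at once if a bystander is moved by more than 25 mm (distance of any of chisel, cork_block, offcut, tape_roll, pencil_tin, glue_bottle, f_clamp from where it was at the start of the episode above 0.025 m).
It also fails if it takes over 54 s, if anything falls off the work surface, if the arm or the gripper's body presses on something with over 40 N, if the wrist force passes 120 N, or if a joint passes its speed limit or range.

## Working session

There is one attempt and no reset: what is moved stays moved. The work goes in short steps, each a Python script; the robot and the scene stay as the last script left them, time stands still between calls to the robot, and variables do not carry over. Pictures are saved under pics/ and viewed, and the job is handed in when it is done.

```bash
mkdir -p pics; ls; python3 - <<'E'
from bench import manip
import cv2,numpy as np
for c in ["top","side"]:
    p,d=manip.grab_frame(c); cv2.imwrite(f"pics/{c}0.png",p[:,:,::-1]); np.savez(f"{c}0.npz",p=p,d=d,**manip.get_calibration(c))
    for n in ["jig_bed","ramps","bridge","jig_stop","spring_toe","slat_front","slat_top","scarf","leaf","cork_block","glue_bottle","pencil_tin"]:
        print(c,n,[(np.round(r["at"],3).tolist(),round(r["confidence"],2)) for r in manip.look_for(c,n)[:2]])
print(manip.current_time())
E
```

```text
pics
top jig_bed []
top ramps [([0.518, 0.038, 0.024], 0.62)]
top bridge [([0.517, 0.044, 0.024], 0.65)]
top jig_stop [([0.517, 0.041, 0.026], 0.58)]
top spring_toe [([0.502, 0.123, 0.04], 0.97)]
top slat_front [([0.555, -0.114, 0.04], 0.94)]
top slat_top [([0.556, -0.113, 0.039], 0.78)]
top scarf [([0.585, -0.238, 0.034], 0.88), ([0.462, -0.306, 0.015], 0.2)]
top leaf [([0.502, 0.128, 0.044], 0.81)]
top cork_block [([0.65, 0.044, 0.037], 0.83)]
top glue_bottle [([0.62, 0.187, 0.091], 0.72)]
top pencil_tin [([0.73, -0.216, 0.069], 0.72)]
side jig_bed [([0.533, -0.108, 0.023], 0.83)]
side ramps [([0.526, -0.106, 0.024], 0.8)]
side bridge [([0.527, -0.106, 0.023], 0.61)]
side jig_stop [([0.532, -0.109, 0.022], 0.95)]
side spring_toe [([0.496, 0.134, 0.042], 0.75)]
side slat_front [([0.562, -0.151, 0.035], 0.58)]
side slat_top [([0.561, -0.15, 0.04], 0.71), ([0.456, -0.286, 0.016], 0.59)]
side scarf [([0.582, -0.24, 0.031], 0.68), ([0.562, -0.151, 0.035], 0.26)]
side leaf [([0.497, 0.138, 0.042], 0.78)]
side cork_block [([0.655, 0.028, 0.039], 0.6), ([0.529, -0.105, 0.023], 0.32)]
side glue_bottle [([0.624, 0.171, 0.073], 0.89)]
side pencil_tin [([0.722, -0.218, 0.069], 0.61)]
1.3
```

View pics/top0.png

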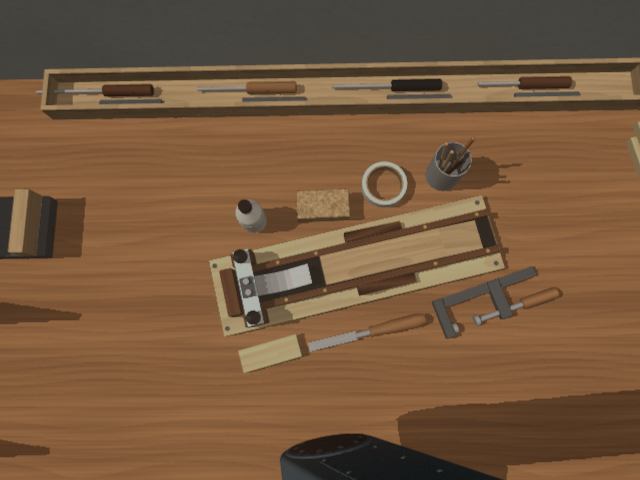

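View pics/side0.png

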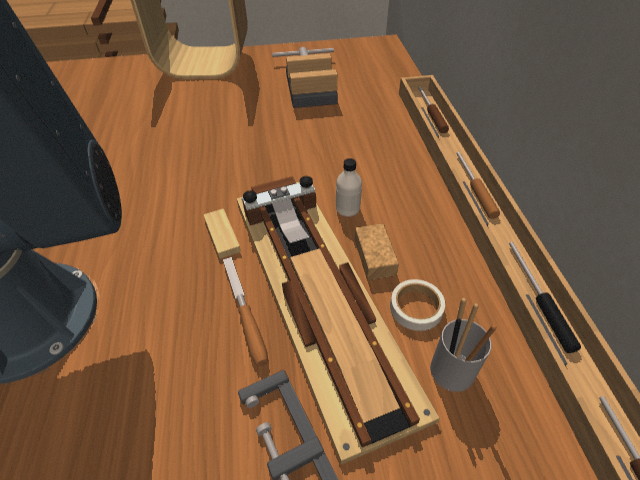

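```bash
cat > h.py <<'E'
import numpy as np,cv2
def deproj(d,K,R,t):
    v,u=np.mgrid[:480,:640]
    c=np.stack([(u-K[0,2])/K[0,0]*d,(v-K[1,2])/K[1,1]*d,d],-1)
    return (c-t)@R
def at_z(u,v,z,K,R,t):
    r=R.T@np.array([(u-K[0,2])/K[0,0],(v-K[1,2])/K[1,1],1]); o=-R.T@t
    return o+r*(z-o[2])/r[2]
E
python3 - <<'E'
from h import *
f=np.load("top0.npz");p,d,K,R,t=[f[k] for k in("p","d","camera_matrix","R","t")]
print(K,-R.T@t)
for c in [(211,261),(223,333),(505,266),(482,198)]: print(c,at_z(*c,.018,K,R,t).round(4))
X=deproj(d,K,R,t)
crop=cv2.resize(p[180:345,200:520],None,fx=2.5,fy=2.5,interpolation=cv2.INTER_CUBIC); cv2.imwrite("pics/crop0.png",crop[:,:,::-1])
hsv=cv2.cvtColor(p,cv2.COLOR_RGB2HSV)
for uv in [(400,252),(350,262),(470,238),(325,265),(262,250),(440,268),(315,275),(295,280),(495,232),(230,290)]:
    print(uv,p[uv[1],uv[0]],hsv[uv[1],uv[0]],X[uv[1],uv[0]].round(4))
E
```

```text
[[497.17007725   0.         318.27986029]
 [  0.         497.17007725 242.93389698]
 [  0.           0.           1.        ]] [0.387456   0.03253293 1.03557336]
(211, 261) [0.5441 0.2772 0.018 ]
(223, 333) [0.3965 0.2481 0.018 ]
(505, 266) [ 0.5266 -0.3283  0.018 ]
(482, 198) [ 0.6713 -0.2915  0.018 ]
(400, 252) [162 133  95] [ 17 105 162] [ 0.5546 -0.112   0.0401]
(350, 262) [166 136  98] [ 17 104 166] [ 0.5361 -0.0107  0.0351]
(470, 238) [163 133  96] [ 17 105 163] [ 0.5841 -0.2582  0.0274]
(325, 265) [165 135  98] [ 17 104 165] [0.5306 0.0401 0.0345]
(262, 250) [173 159 118] [ 22  81 173] [0.5669 0.1718 0.0131]
(440, 268) [156 142 104] [ 22  85 156] [ 0.5239 -0.1956  0.0185]
(315, 275) [46 37 30] [13 89 46] [0.5118 0.0609 0.023 ]
(295, 280) [174 173 166] [ 26  12 174] [0.5001 0.1008 0.0393]
(495, 232) [92 63 39] [ 14 147  92] [ 0.6021 -0.3201 -0.0022]
(230, 290) [95 63 44] [ 11 137  95] [0.4793 0.2273 0.0616]
```

View pics/crop0.png

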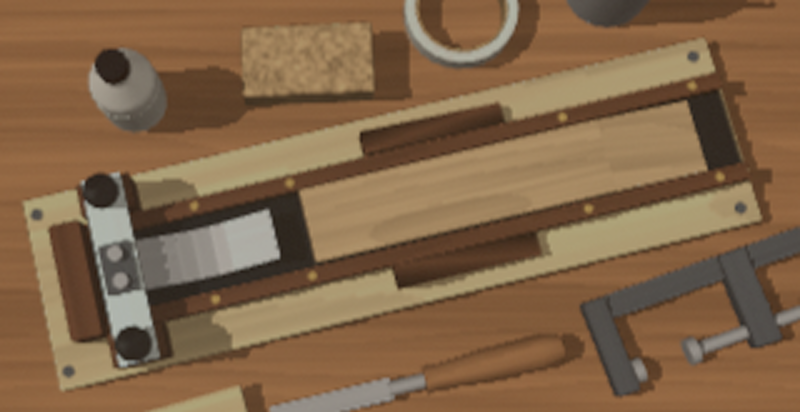

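```bash
python3 - <<'E'
from h import *
f=np.load("top0.npz");p,d,K,R,t=[f[k] for k in("p","d","camera_matrix","R","t")]
# rectify: homography at plane z for world x,y -> 1mm/px aligned with approx axis
a=np.array([-.129,.5726]);a/=np.linalg.norm(a); n=np.array([-a[1],a[0]])
O=np.array([.535,-.024])
for z,nm in [(.018,'board'),(.038,'slat')]:
    src=[];dst=[]
    for sx,sy in[(-.32,-.1),(.32,-.1),(.32,.1),(-.32,.1)]:
        w=O+a*sx+n*sy; c=R@np.array([*w,z])+t; uv=K@c; src.append(uv[:2]/uv[2]); dst.append([(sx+.32)*1250,(.1-sy)*1250])
    H=cv2.getPerspectiveTransform(np.float32(src),np.float32(dst))
    im=cv2.warpPerspective(p,H,(800,250),flags=cv2.INTER_CUBIC)
    for i in range(0,800,50): cv2.line(im,(i,0),(i,5),(255,0,0))
    for i in range(0,250,25): cv2.line(im,(0,i),(5,i),(255,0,0))
    cv2.imwrite(f"pics/rect_{nm}.png",im[:,:,::-1])
print(O,a,n)
E
cd pics; python3 -c "
import cv2,numpy as np
cv2.imwrite('rect.png',np.vstack([cv2.imread('rect_board.png'),cv2.imread('rect_slat.png')]))"
```

```text
[ 0.535 -0.024] [-0.21977975  0.97554952] [-0.97554952 -0.21977975]
```

View pics/rect.png

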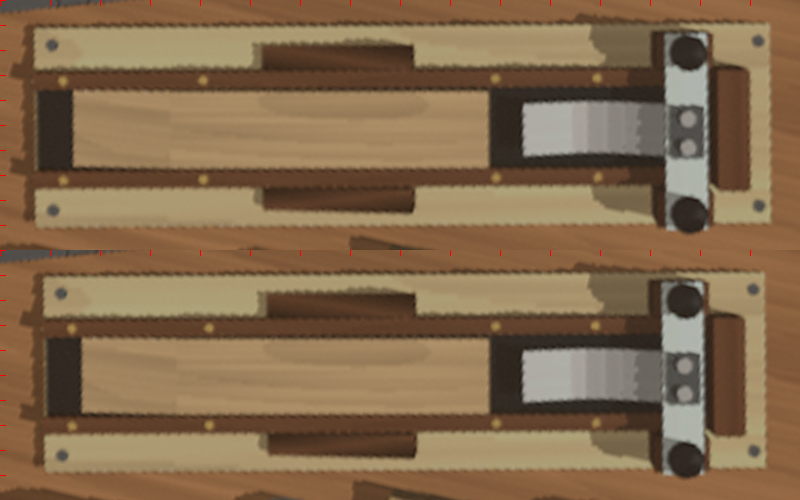

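```bash
cat >> h.py <<'E'
a=np.array([-.21978,.97555]); n0=np.array([-a[1],a[0]]); O=np.array([.535,-.024])
J0=O+a*(-.013)+n0*(-.0005)
ax=a+.003*n0; ax/=np.linalg.norm(ax); nx=np.array([-ax[1],ax[0]])
def W(x,y,z): return np.array([*(J0+ax*x+nx*y),z])
E
python3 - <<'E'
from h import *
from bench import manip
print(manip.current_tcp_rot().round(2).tolist() if hasattr(manip.current_tcp_rot(),'round') else manip.current_tcp_rot())
manip.set_gripper(0.0)
q0=np.array(manip.current_qpos())
best=None
for s in(1,-1):
    x=np.array([0,0,-1.]);y=np.array([*(s*nx),0]);R=np.stack([x,y,np.cross(x,y)],1)
    q=manip.inverse_kinematics(W(-.115,0,.2),R); q2=manip.inverse_kinematics(W(.065,0,.035),R)
    print(s,q,q2)
    if q is not None and (best is None or abs(q[5])<abs(best[0])): best=(q[5],R)
R=best[1]; np.save("R.npy",R)
manip.move_ptp(W(-.115,0,.2),R)
manip.move_l(W(-.115,0,.06),None,.15)
print(manip.current_time(),manip.current_ee_pos(),manip.current_force(),W(-.115,0,.06))
p,d=manip.grab_frame("side");cv2.imwrite("pics/side1.png",p[:,:,::-1])
p,d=manip.grab_frame("top");cv2.imwrite("pics/top1.png",p[:,:,::-1])
E
```

```text
[[-0.0, 0.24, -0.97], [0.0, -0.97, -0.24], [-1.0, -0.0, -0.0]]
1 [-3.37592670e-01  4.10633984e-01  1.56278482e+00 -4.44089210e-16
  1.16817385e+00  2.57941116e+00] None
-1 [-3.37592670e-01  4.10633984e-01  1.56278482e+00 -4.44089210e-16
  1.16817385e+00 -5.62181494e-01] [-3.76589271e-02  5.39420699e-01  1.84193017e+00 -4.44089210e-16
  7.60241781e-01 -2.62247751e-01]
5.2333 [ 0.56449731 -0.14893752  0.06085547] [-0.33841526 -0.00111341  0.28051338] [ 0.56395605 -0.14868412  0.06      ]
```

```bash
cd pics; python3 -c "
import cv2,numpy as np
a=cv2.imread('side1.png')[200:480,200:500];b=cv2.imread('top1.png')[150:430,200:520]
cv2.imwrite('c1.png',np.hstack([cv2.resize(a,(400,373)),cv2.resize(b,(400,350)) if 0 else cv2.resize(b,(400,373))]))"
```

```text
(no output)
```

View pics/c1.png

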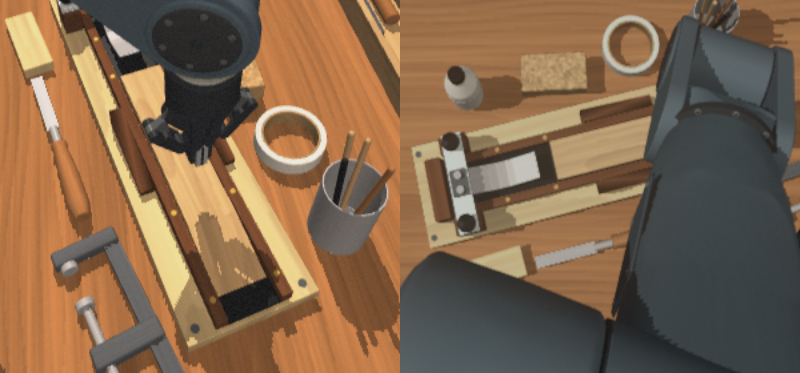

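```bash
python3 - <<'E'
from h import *
from bench import manip
manip.move_l(W(-.115,0,.044),None,.05)
f0=manip.current_force()[2]
z=.041
while z>.02:
    manip.move_l(W(-.115,0,z),None,.03)
    f=manip.current_force(); print(round(z,4),manip.current_ee_pos()[2].round(4),np.round(f,1))
    if f[2]-f0>17: break
    z-=.001
print(manip.current_time(), f0)
E
```

```text
0.041 0.0409 [-0.4 -0.6  1. ]
0.04 0.04 [ 0.  -0.1 -0.3]
0.039 0.039 [ 0.4  0.  -0.2]
0.038 0.0379 [ 0.6  0.  -0. ]
0.037 0.0369 [-0.3  0.3  0.3]
0.036 0.0359 [ 0.1 -0.2 -0.3]
0.035 0.0349 [-0.5 -0.1  0.7]
0.034 0.0339 [-0.6 -0.   0.3]
0.033 0.0329 [-0.7  0.4 -0.6]
0.032 0.0319 [ 0.2  1.3 -0.1]
0.031 0.0309 [-1.5  0.2 -0.4]
0.03 0.0299 [ 0.1 -0.9 -0.2]
0.029 0.0289 [-0.   1.   0.2]
0.028 0.0279 [-0.2  0.1 -0. ]
0.027 0.0269 [ 0.2 -0.1 -0.4]
0.026 0.0259 [-0.1 -0.   0. ]
0.025 0.0249 [-0.8  0.4 -0.5]
0.024 0.0239 [0.2 0.3 0.7]
0.023 0.0229 [1.  0.2 0.1]
0.022 0.0219 [-0.3  0.1  1.1]
0.021 0.0209 [0.1 0.1 0.2]
11.05 0.13528017841041054
```

```bash
python3 - <<'E'
from h import *
from bench import manip
print(manip.current_grip_width(),manip.current_ee_pos(),manip.current_force())
p,d=manip.grab_frame("side");cv2.imwrite("pics/side2.png",p[:,:,::-1])
f=manip.get_calibration("side");np.savez("side2.npz",p=p,d=d,**f)
cv2.imwrite("pics/side2c.png",cv2.resize(p[200:480,220:500],(700,600),interpolation=cv2.INTER_CUBIC)[:,:,::-1])
p,d=manip.grab_frame("wrist");cv2.imwrite("pics/wrist2.png",p[:,:,::-1])
E
```

```text
0.002023892051243588 [ 0.56392624 -0.14866141  0.02092172] [0.12872024 0.12011286 0.19130474]
```

View pics/side2c.png

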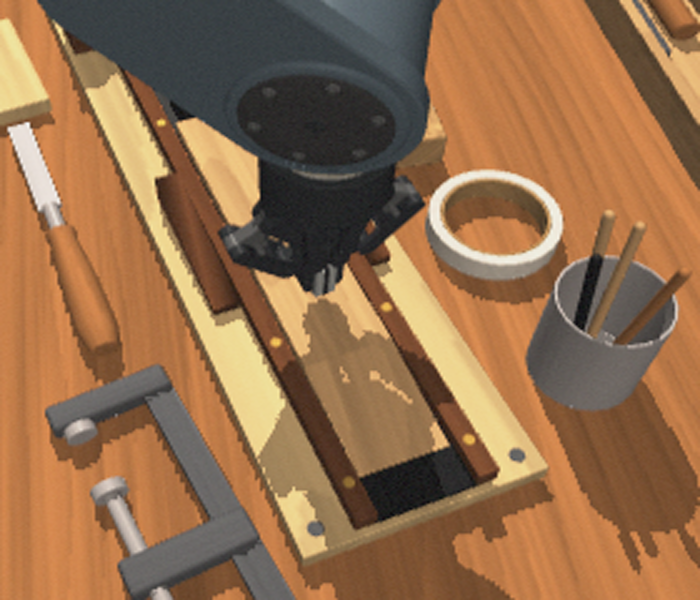

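View pics/wrist2.png

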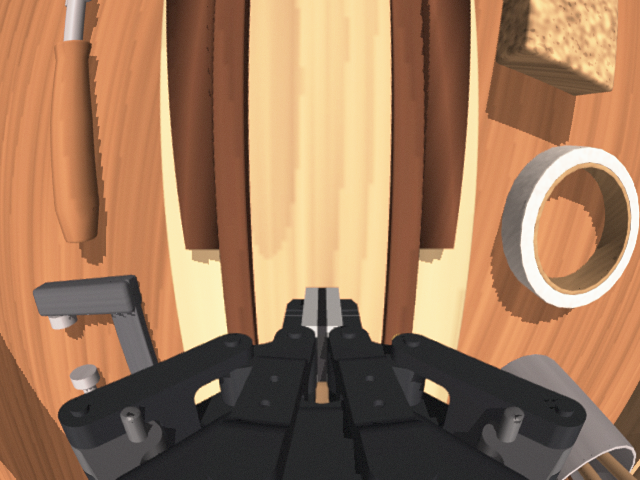

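```bash
python3 - <<'E'
from h import *
from bench import manip
z=.020
while z>-.002:
    manip.move_l(W(-.115,0,z),None,.03)
    f=manip.current_force(); print(round(z,4),manip.current_ee_pos()[2].round(4),np.round(f,1))
    if f[2]>15: break
    z-=.001
print(manip.current_time(), manip.current_ft_torque())
E
```

```text
0.02 0.0199 [-0.1 -0.1  0.3]
0.019 0.0189 [-1.6  0.3 -0.3]
0.018 0.0179 [ 0.2 -0.1 -0.5]
0.017 0.0169 [ 0.5  1.1 -0.1]
0.016 0.0159 [-0.2 -0.1 -0.2]
0.015 0.0149 [0.9 0.3 0.1]
0.014 0.0139 [-0.6  0.3 -0.1]
0.013 0.0129 [-0.  -0.2 -0.3]
0.012 0.0119 [-0.3 -1.   0.3]
0.011 0.0109 [ 0.4  0.2 -0.1]
0.01 0.0099 [0.4 1.2 0.1]
0.009 0.0089 [-0.3  0.3  0.1]
0.008 0.0079 [ 0.  -0.3 -1. ]
0.007 0.0069 [ 0.6 -0.6  0.1]
0.006 0.0065 [-0.5  0.5  4.4]
0.005 0.0064 [-3.3  1.7 14. ]
0.004 0.0064 [-4.9  1.8 24.4]
15.4 [0.37560943 0.82308378 0.03065012]
```

```bash
python3 - <<'E'
from h import *
from bench import manip
p,d=manip.grab_frame("side");cv2.imwrite("pics/side3.png",p[:,:,::-1])
f=manip.get_calibration("side");np.savez("side3.npz",p=p,d=d,**f)
cv2.imwrite("pics/side3c.png",cv2.resize(p[240:360,280:420],(700,600),interpolation=cv2.INTER_CUBIC)[:,:,::-1])
K,R,t=f["camera_matrix"],np.array(f["R"]),np.array(f["t"])
for P in [W(-.115,0,.038),W(-.115,0,.0064)]:
    c=K@(R@P+t);print(c[:2]/c[2])
X=deproj(d,K,R,t)
print(X[300:335:3,345].round(3))
p,d=manip.grab_frame("wrist");cv2.imwrite("pics/wrist3.png",p[:,:,::-1])
E
```

```text
[347.34168202 338.04777575]
[346.74371084 347.52356319]
[[ 0.549 -0.182  0.198]
 [ 0.549 -0.182  0.192]
 [ 0.55  -0.182  0.183]
 [ 0.55  -0.182  0.177]
 [ 0.554 -0.167  0.146]
 [ 0.553 -0.171  0.143]
 [ 0.553 -0.17   0.134]
 [ 0.554 -0.167  0.121]
 [ 0.555 -0.166  0.112]
 [ 0.556 -0.161  0.095]
 [ 0.556 -0.161  0.086]
 [ 0.558 -0.156  0.068]]
```

View pics/side3c.png

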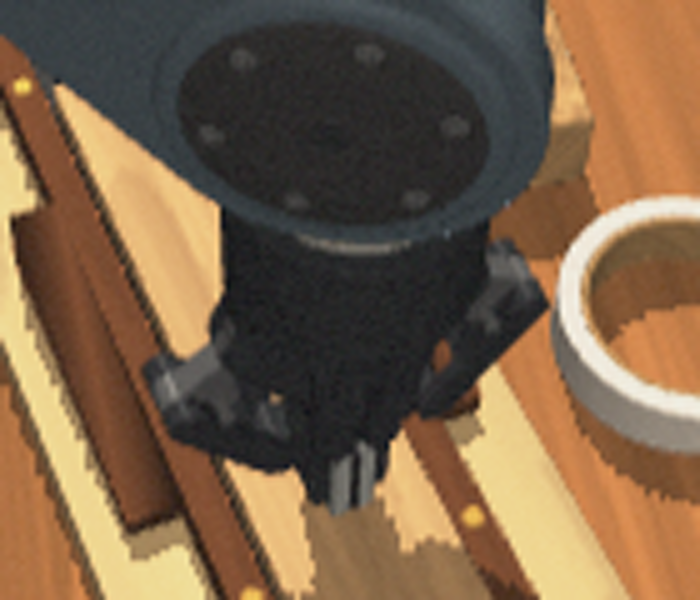

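View pics/wrist3.png

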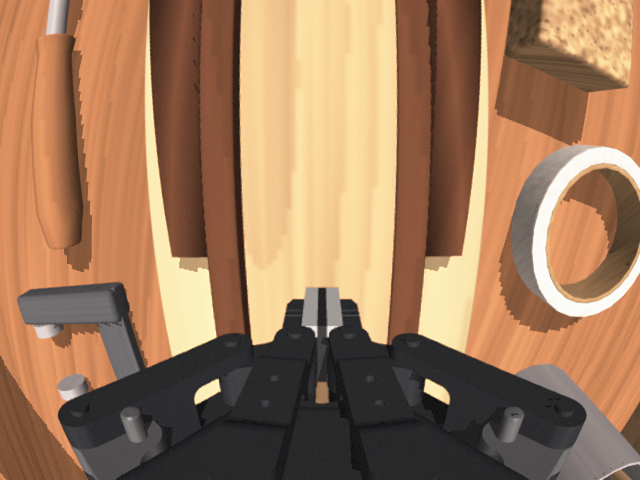

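```bash
python3 - <<'E'
from h import *
from bench import manip
f=np.load("side3.npz");p,d,K,R,t=[f[k] for k in("p","d","camera_matrix","R","t")]
X=deproj(d,K,R,t)
for uv in [(314,320),(318,328),(330,330),(380,305),(368,320),(349,341),(350,345)]:
    P=X[uv[1],uv[0]]; r=P[:2]-J0; print(uv,P.round(3),"jig",(r@ax).round(3),(r@nx).round(3))
print(at_z(349,342,.038,K,R,t).round(4), W(-.115,0,.038))
c=manip.get_calibration("wrist"); C=-np.array(c["R"]).T@np.array(c["t"]); print("cam",C,(C[:2]-J0)@ax)
print(manip.current_time(),manip.current_force())
E
```

```text
(314, 320) [ 0.509 -0.165  0.133] jig -0.119 0.058
(318, 328) [ 0.513 -0.171  0.119] jig -0.126 0.054
(330, 330) [ 0.532 -0.167  0.103] jig -0.126 0.035
(380, 305) [ 0.611 -0.149  0.123] jig -0.125 -0.046
(368, 320) [ 0.594 -0.154  0.094] jig -0.127 -0.028
(349, 341) [ 0.565 -0.158  0.044] jig -0.124 0.001
(350, 345) [ 0.566 -0.162  0.039] jig -0.129 0.001
[ 0.5653 -0.1563  0.038 ] [ 0.56395605 -0.14868412  0.038     ]
cam [ 0.55062955 -0.08446784  0.17981592] -0.04942856980963786
15.5 [-4.98202559  1.80338704 22.86797064]
```

```bash
python3 - <<'E'
from h import *
from bench import manip
z=.0042; x=-.115
while x<.0349:
    x+=.0125
    manip.move_l(W(x,0,z),None,.06)
    f=np.array(manip.current_force()); fz=f[2]; fa=f[:2]@ax; fn=f[:2]@nx
    print(round(x,4),round(z,4),"fz %.1f fa %.1f fn %.1f"%(fz,fa,fn),np.round((np.array(manip.current_ee_pos())[:2]-J0)@ax,4))
    if fz>60 or abs(fa)>40: break
    z+=np.clip((fz-21)*.0001,-.0008,.0008)
print(manip.current_time())
for c in("top","side"):
    p,d=manip.grab_frame(c);cv2.imwrite(f"pics/{c}4.png",p[:,:,::-1])
    f=manip.get_calibration(c);np.savez(c+"4.npz",p=p,d=d,**f)
E
cd pics; python3 -c "
import cv2,numpy as np
a=cv2.imread('side4.png')[160:440,200:480];b=cv2.imread('top4.png')[150:430,200:480]
cv2.imwrite('c4.png',np.hstack([cv2.resize(a,(400,400)),cv2.resize(b,(400,400))]))"
```

```text
-0.1025 0.0042 fz 19.4 fa 3.7 fn -0.8 -0.1031
-0.09 0.004 fz 21.4 fa 2.7 fn 0.5 -0.0907
-0.0775 0.0041 fz 20.5 fa 2.3 fn 1.2 -0.0782
-0.065 0.004 fz 22.0 fa 2.2 fn 1.5 -0.0657
-0.0525 0.0041 fz 21.8 fa 0.2 fn 1.2 -0.0534
-0.04 0.0042 fz 19.6 fa -1.1 fn 2.1 -0.0411
-0.0275 0.0041 fz 22.1 fa -0.2 fn 1.2 -0.0284
-0.015 0.0042 fz 20.8 fa -1.6 fn 2.5 -0.016
-0.0025 0.0042 fz 22.5 fa -0.6 fn 2.4 -0.0035
0.01 0.0043 fz 19.9 fa -0.4 fn 2.2 0.0091
0.0225 0.0042 fz 22.1 fa -1.7 fn 3.9 0.0216
0.035 0.0043 fz 21.8 fa -0.9 fn 2.5 0.0343
19.8
```

View pics/c4.png

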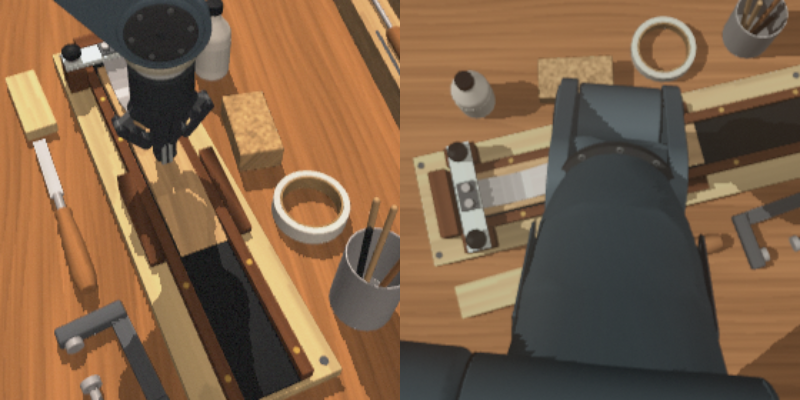

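```bash
python3 - <<'E'
from h import *
f=np.load("side4.npz");K,R,t=[f[k] for k in("camera_matrix","R","t")]
for uv in [(325,343),(366,330),(317,271)]:
    P=at_z(*uv,.025 if uv[1]>300 else .038,K,R,t); r=P[:2]-J0; print(uv,(r@ax).round(4),(r@nx).round(4))
f=np.load("top4.npz");K,R,t=[f[k] for k in("camera_matrix","R","t")]
f0=np.load("top0.npz")
cv2.imwrite("pics/top4c.png",cv2.resize(np.vstack([f0["p"][225:335,205:345],f["p"][225:335,205:345]]),(560,880//1*560//560),interpolation=cv2.INTER_CUBIC)[:600*1+280:,:,::-1][:880])
a=cv2.resize(f0["p"][225:335,205:345],(400,314));b=cv2.resize(f["p"][225:335,205:345],(400,314))
cv2.imwrite("pics/top4c.png",np.hstack([a,b])[:,:,::-1])
E
```

```text
(325, 343) -0.1031 0.0349
(366, 330) -0.1059 -0.039
(317, 271) 0.0346 -0.0041
```

View pics/top4c.png

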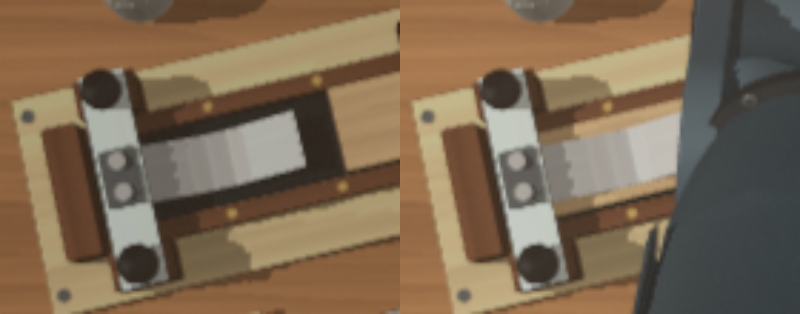

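```bash
cd pics; python3 -c "
import cv2
a=cv2.imread('side4.png')[230:360,290:420];cv2.imwrite('s4c.png',cv2.resize(a,(600,600),interpolation=cv2.INTER_CUBIC))"
```

```text
(no output)
```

View pics/s4c.png

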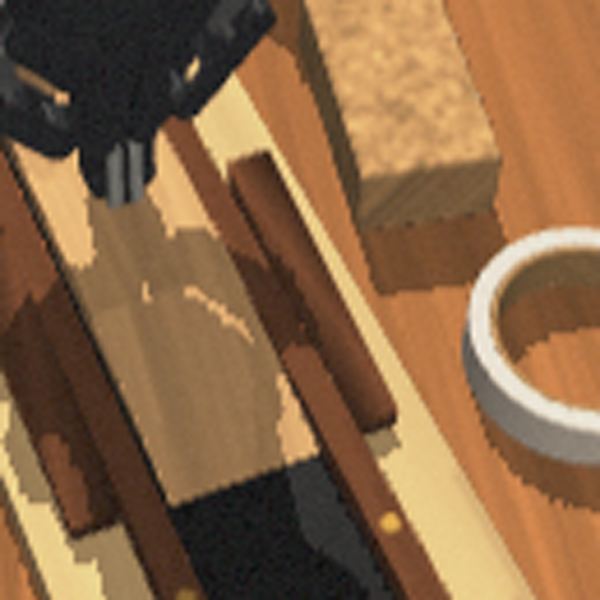

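```bash
python3 - <<'E'
from h import *
from bench import manip
z=.0042; x=.035
while x<.080:
    x+=.005 if x<.05 else .003
    manip.move_l(W(x,0,z),None,.05)
    f=np.array(manip.current_force()); fz=f[2]; fa=f[:2]@ax; fn=f[:2]@nx
    print(round(x,4),round(z,4),"fz %.1f fa %.1f fn %.1f"%(fz,fa,fn),np.round((np.array(manip.current_ee_pos())[:2]-J0)@ax,4))
    if fz>60 or abs(fa)>35: break
    if x>.058 and fa<-13: break
    z+=np.clip((fz-22)*.0001,-.0008,.0008)
print(manip.current_time())
for c in("top","side"):
    p,d=manip.grab_frame(c);cv2.imwrite(f"pics/{c}5.png",p[:,:,::-1])
    f=manip.get_calibration(c);np.savez(c+"5.npz",p=p,d=d,**f)
E
cd pics; python3 -c "
import cv2,numpy as np
a=cv2.imread('side5.png')[200:360,270:430];b=cv2.imread('top5.png')[205:345,205:345]
cv2.imwrite('c5.png',np.hstack([cv2.resize(a,(400,400)),cv2.resize(b,(400,400))]))"
```

```text
0.04 0.0042 fz 23.2 fa -3.3 fn 3.5 0.0389
0.045 0.0043 fz 22.0 fa -3.7 fn 2.9 0.044
0.05 0.0043 fz 21.9 fa -4.0 fn 3.3 0.049
0.055 0.0043 fz 22.3 fa -3.9 fn 3.6 0.054
0.058 0.0043 fz 21.7 fa -5.3 fn 3.7 0.0568
0.061 0.0043 fz 22.2 fa -6.5 fn 4.3 0.0597
0.064 0.0043 fz 22.2 fa -7.0 fn 4.8 0.0626
0.067 0.0044 fz 20.0 fa -11.4 fn 3.2 0.0651
0.07 0.0042 fz 18.8 fa -13.8 fn 2.7 0.0678
22.15
```

View pics/c5.png

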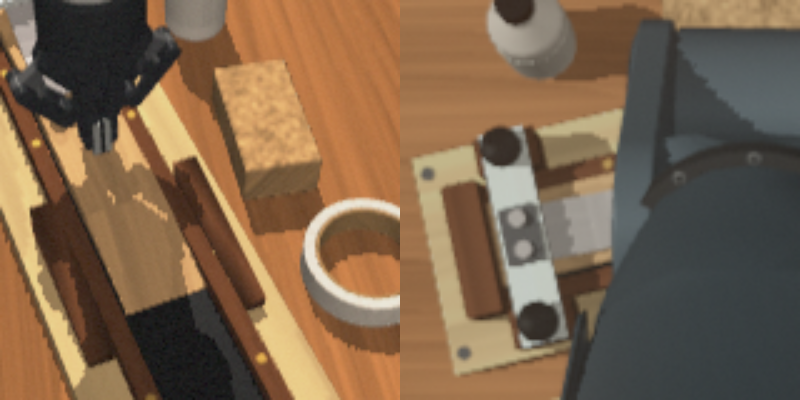

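```bash
python3 - <<'E'
from h import *
from bench import manip
z=.0035; x=.070
for i in range(4):
    x+=.002
    manip.move_l(W(x,0,z),None,.03)
    f=np.array(manip.current_force()); fz=f[2]; fa=f[:2]@ax; fn=f[:2]@nx
    print(round(x,4),round(z,4),"fz %.1f fa %.1f fn %.1f"%(fz,fa,fn),np.round((np.array(manip.current_ee_pos())[:2]-J0)@ax,4))
manip.dwell(.3)
f=manip.get_calibration("side");p,d=manip.grab_frame("side");np.savez("side6.npz",p=p,d=d,**f)
K,R,t=f["camera_matrix"],np.array(f["R"]),np.array(f["t"])
a=np.load("side5.npz")["p"]
cv2.imwrite("pics/c6.png",np.hstack([cv2.resize(q[260:340,300:380],(400,400),interpolation=cv2.INTER_CUBIC) for q in(a,p)])[:,:,::-1])
print(manip.current_time())
for x in(-.070,-.075):
  c=K@(R@W(x,0,.024)+t);print((c[:2]/c[2]-[300,260])*5)
E
```

```text
0.072 0.0035 fz 27.1 fa -18.7 fn 5.7 0.069
0.074 0.0035 fz 26.5 fa -17.6 fn 3.6 0.0711
0.076 0.0035 fz 26.0 fa -17.6 fn 2.9 0.0732
0.078 0.0035 fz 23.9 fa -17.2 fn 1.9 0.0752
23.6
[183.21448503 303.81493982]
[188.8195033 315.4005548]
```

View pics/c6.png

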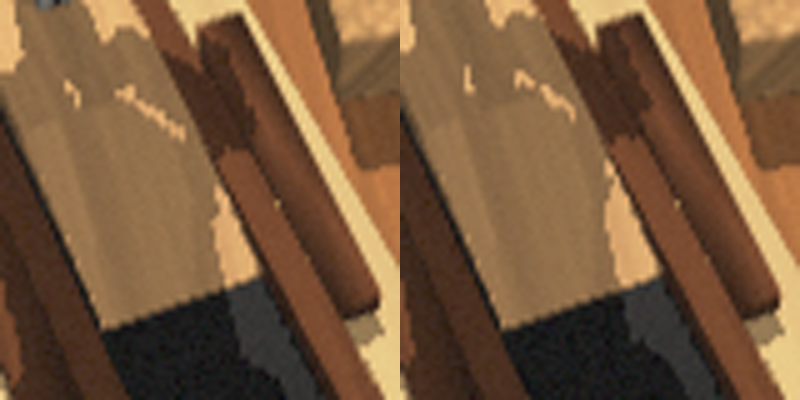

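```bash
python3 - <<'E'
from h import *
from bench import manip
manip.move_l(W(.076,0,.03),None,.06)
print(np.round(manip.current_force(),1))
manip.move_l(W(.06,0,.20),None,.15)
R=np.load("R.npy")
manip.move_ptp(np.array([.131,-.534,.25]),R)
print(manip.current_time(),np.round(manip.current_force(),1))
for c in("top","side"):
    p,d=manip.grab_frame(c);cv2.imwrite(f"pics/{c}7.png",p[:,:,::-1])
    f=manip.get_calibration(c);np.savez(c+"7.npz",p=p,d=d,**f)
    for n in("spring_toe","slat_top","scarf"):
        r=manip.look_for(c,n)[:1]
        for q in r:
            P=np.array(q["at"]);print(c,n,P.round(4),"jig",((P[:2]-J0)@ax).round(4),((P[:2]-J0)@nx).round(4),q["confidence"])
E
cd pics; python3 -c "
import cv2,numpy as np
a=cv2.imread('side7.png')[150:450,180:480];b=cv2.imread('top7.png')[180:350,200:520]
cv2.imwrite('c7.png',np.vstack([cv2.resize(b,(560,297)),cv2.resize(a,(560,300))[:300]]) if 0 else cv2.resize(b,(800,425)));cv2.imwrite('c7s.png',cv2.resize(a,(600,600)))"
```

```text
[-0.7 -1.3 -0.2]
27.9083 [ 0.9 -0.3 -0.2]
top spring_toe [0.5036 0.1237 0.0457] jig 0.164 -0.0018 0.77
top slat_top [0.5322 0.0029 0.0393] jig 0.0398 -0.0028 0.71
top scarf [ 0.5463 -0.0658  0.0333] jig -0.0303 -0.0012 0.82
side spring_toe [0.4995 0.1375 0.0484] jig 0.1784 -0.0009 0.59
side slat_top [ 0.5324 -0.0126  0.0417] jig 0.0247 0.0005 0.73
```

View pics/c7.png

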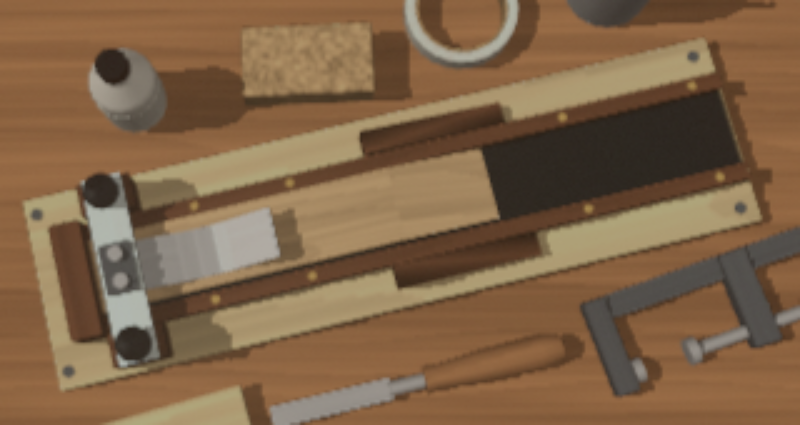

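View pics/c7s.png

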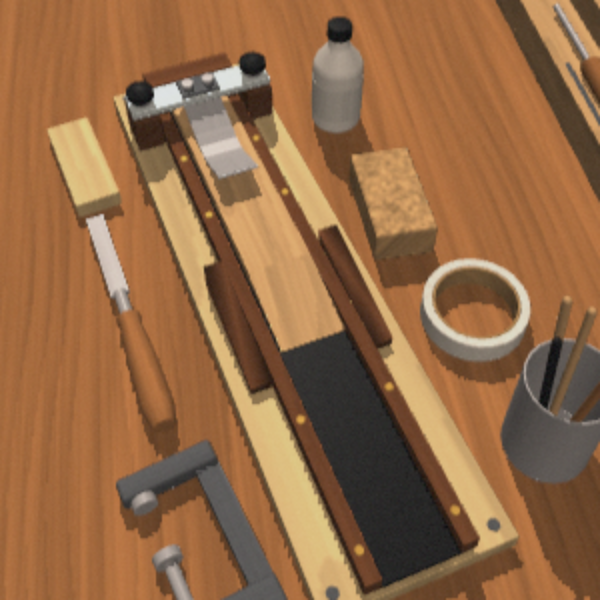

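```bash
python3 - <<'E'
from h import *
from bench import manip
f=np.load("top7.npz");p,K,R,t=[f[k] for k in("p","camera_matrix","R","t")]
for uv in[(394.8,239.2),(400,267.2)]:
    P=at_z(*uv,.025,K,R,t);print(((P[:2]-J0)@ax).round(4),((P[:2]-J0)@nx).round(4))
manip.sign_off()
E
```

```text
-0.0764 -0.0294
-0.0716 0.0294
the job is handed in; nothing more can be done
```

I pressed the slat down at about 20–22 N, 200 mm behind its square end, and slid it about 175 mm under the spring until it met the stop. I then lifted the hand straight up, cleared it away, and handed the job in at about 28 s of the 54 s allowed.

**Home against the stop:**
- At the end the feed resistance rose to about 18 N and levelled off. Another 6 mm of finger travel left the slat where it was in the side view, with the fingers slipping on its top.
- The side view, taken with the hand still on, put its rear edge at -70 mm in the jig frame, exactly where it belongs when home. After the hand left, the network put the middle of the scarf at -30 mm, as it should be.

**Other checks after the hand left:**
- The final pictures show the slat flat between the guide strips with the spring on its top. The other tools look to be where they were, and the force on the tool is about zero.

**Checks that disagreed:**
- **Tool height:** the reported TCP height was about 31 mm below the real fingertips: contact came at a reading of 0.0066 m, with the slat's top at 0.038 m. I went by force and the camera instead.
- **Rear edge from the top view:** just before hand-in, hand-picked corners gave -72 and -76 mm, against the expected -70 mm. That is about 2–3 mm of pixel and calibration error per corner, so this last check alone does not prove the 4 mm tolerance.
- **Spring toe:** the networks reported 45–48 mm above the bench, but for the spring's visible surface rather than its tip. That it is raised rests on the pictures.

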